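# Put the paper punches away in their fitted trays

## Task

Put the four white paper punches (large round, small round, square and long) away: set each one upright, flat on the floor of the plywood tray that has its own shape and size, and let go of it. Set them down rather than dropping them, and leave the green stapler and the embroidery hoop where they lie.

Things in the scene. Friction and masses are not known exactly. Their poses are not given: they have to be found in the camera images.
- punch_big_round: The large round paper punch: upright white plastic body, a cylinder 52 across, 38 mm high with straight sides, with a smaller fixed grey thumb key of the same outline on top reaching 46 mm (sizes in mm). 0.05 to 0.2 kg. Loose, stands upright on the worktop. Origin: centre of its underside; z axis up. Grip it by the straight sides of the white body.
- punch_small_round: The small round paper punch: upright white plastic body, a cylinder 32 across, 38 mm high with straight sides, with a smaller fixed grey thumb key of the same outline on top reaching 46 mm (sizes in mm). 0.05 to 0.2 kg. Loose, stands upright on the worktop. Origin: centre of its underside; z axis up. Grip it by the straight sides of the white body.
- punch_square: The square paper punch: upright white plastic body, 42 by 42 (sides along its x and y axes), 38 mm high with straight sides, with a smaller fixed grey thumb key of the same outline on top reaching 46 mm (sizes in mm). 0.05 to 0.2 kg. Loose, stands upright on the worktop. Origin: centre of its underside; z axis up. Grip it by the straight sides of the white body.
- punch_long: The long paper punch: upright white plastic body, 64 long (along its x axis) by 26 wide (along its y axis), 38 mm high with straight sides, with a smaller fixed grey thumb key of the same outline on top reaching 46 mm (sizes in mm). 0.05 to 0.2 kg. Loose, stands upright on the worktop. Origin: centre of its underside; z axis up. Grip it by the straight sides of the white body.
- tray_big_round: The large round tray: shallow open plywood tray lined with cork, round outside and inside: recess 70 across, 82 across over the rim (mm). Its floor is 4 mm above the worktop and its rim 12 mm, so the rim stands 8 mm over the floor. Fixed to the worktop, empty at the start. Origin: centre of its underside; z axis up.
- tray_small_round: The small round tray: shallow open plywood tray lined with cork, round outside and inside: recess 50 across, 62 across over the rim (mm). Its floor is 4 mm above the worktop and its rim 12 mm, so the rim stands 8 mm over the floor. Fixed to the worktop, empty at the start. Origin: centre of its underside; z axis up.
- tray_square: The square tray: shallow open plywood tray lined with cork, square: recess 58 by 58, 70 by 70 over the rim, sides along its x and y axes (mm). Its floor is 4 mm above the worktop and its rim 12 mm, so the rim stands 8 mm over the floor. Fixed to the worktop, empty at the start. Origin: centre of its underside; z axis up.
- tray_long: The long tray: shallow open plywood tray lined with cork, oblong: recess 80 long (x axis) by 42 wide (y axis), 92 by 54 over the rim (mm). Its floor is 4 mm above the worktop and its rim 12 mm, so the rim stands 8 mm over the floor. Fixed to the worktop, empty at the start. Origin: centre of its underside; z axis up.
- stapler: Green plastic stapler lying on the worktop, 130 long (x axis) by 34 wide by about 47 mm high. Loose; to be left alone. Origin: centre of its underside.
- hoop: Wooden embroidery hoop lying flat, an open ring 110 mm across and 10 mm high with a small brass screw block on its edge. Loose; to be left alone. Origin: centre of the ring at its underside. Also standing about, loose and unlisted: a white open egg cup, amber paint jar, wooden reel, cardboard pin box (all at most 52 mm high), palette and glass dish (at most 42 mm high).
Things that resemble listed ones, but are neither listed nor needed, are in the scene too. What is shaped like the punch_big_round but pink or turquoise is not meant.

How it is judged:
By the outcome, as a careful person would: the job done as asked, in the order asked, and still so for the second after the job is handed in, with the robot touching nothing.
It also fails if it takes over 96 s, if anything falls off the work surface, if the arm or the gripper's body presses on something with over 40 N, if the wrist force passes 120 N, or if a joint passes its speed limit or range.

## Robot

A 6-joint arm with a two-finger parallel gripper is mounted at the origin on the work surface. World frame = base frame: x ahead of the robot, y to its left, z up, the work surface at z = 0. Lengths are in m, angles in rad, forces in N, time in s.
With the tool pointing down it reaches from about 0.25 to 0.725 m from the base axis. Payload 4 kg.
Tool frame: the origin (TCP) lies on the centre line of the jaws, within the pads' length; the fingertips stand 17 mm ahead of it and the grasp point (between the pads) lies 2 mm behind it; z points along the fingers, y is the line along which they close (so a half turn about z gives the same grasp; the last joint's range is limited). The gripper opens to 85 mm and grips with 20 to 120 N. Pads are 22 mm wide; open, the fingers measure 114 mm over their backs; the gripper's body (76 mm by 85 mm) begins 54 mm behind the grasp point. The pads swing forward as they close: fully open they stand 13 mm farther back than shut.
Start: joints at [1.187, 0.241, 0.005, 1.335, 0, 1.571], TCP at [0.187, 0.464, 0.248] pointing down, gripper open.
Joint ranges: [-2.72, 2.72], [-1.05, 1.87], [-1.09, 1.28], [-1.99, 2.15], [-1.42, 1.44], [-3.14, 3.14]. Speed limits (rad/s): [2.79, 2.79, 3.14, 3.14, 3.14, 3.14].

## Interface

Orientations are given as a unit quaternion [x, y, z, w].
In Python, from workcell import bot, camera, get_calibration gives the robot as it stands.
- The arm moves only by the tool apply_moves, never from a script. Its argument "steps" is a list of rows, each a list of 3 entries, a list of its own where there are three numbers: the shift along the tool's x, y, z as a fraction of full scale, then the turn, a rotation vector about the tool's x, y, z as a fraction of full scale, then the opening, from 0 (shut) to 1 (fully open). A call has exactly 8 rows; each row shifts and turns the commanded pose from where the row before left it, along the tool's axes as they then stand; what a row does not reach is not made up. Full scale, the value 1, is 20 cm for a shift and pi rad for a turn. A row lasts 1/12 s, in which the tool goes at most 41.7 mm and 7.16 degrees, less where a joint would pass 70% of its speed; a pose out of reach is approached as far as the arm can. A call with a number of a shift or a turn outside -1 to 1 is refused whole. A call with a gripper value outside its range is refused whole. The fingers move at their own pace and stop on an object; the grip force is fixed at half the most. Time passes only in rows, so rows that do not move let the fingers close, or fill a call up. It gives the time, the measured TCP pose, the force, the opening and the grip force at its end, in the units of the state.
- bot.get_obs(): the state, without advancing time (a new reading comes with each control period).
- camera(name): name is "scene" or "top" or "wrist"; returns (picture, depth): 384x512x3 uint8, red, green, blue; 384x512 float32, m along the optical axis (not along the pixel's ray), 0 where there is no reading.
- get_calibration(name): a dict with "fov_y" (degrees; the focal length in pixels is half the picture's height over the tangent of half this angle, whatever the lens; pixels are square), "cx", "cy" (the principal point, pixels), "rvec" (rotation vector, rad) and "tvec" (3), from world to camera coordinates, as OpenCV has them. Camera axes: x right, y down, z forward; pixel columns grow to the right and rows downward; lengths in m; the calibration is good to about 2 mm. A picture is of the moment at which its call begins: read the wrist's pose just before it. get_calibration takes no time and is no camera call; for the wrist camera it gives the pose at the moment of the call.
- bot.job_done(): hands the job in; it is judged then, once.
The state is a dict: "clock": time; "joint_pos": joint angles; "joint_vel": joint speeds; "tau": joint torques, N m; "eef_pos": TCP position; "tool_rot": TCP orientation; "ft_force": force on the tool from outside, world axes, zero at the start; "ft_torque": the same for the moment, N m; "grip_width": finger opening in m; "grasp_force": force on a finger pad.
Only numpy, scipy, OpenCV 4.12 (cv2) and the standard library are available. Lean on these libraries where they do the work, as an engineer would, in place of code of your own. Each camera call takes 0.05 s, during which the arm holds its last target. There are 200 camera calls.

## Working session

There is one attempt and no reset: what is moved stays moved. The work goes in short steps, Python scripts to look and compute and a tool call to move; the robot and the scene stay as the last step left them, time stands still between calls to the robot, and variables do not carry over. Pictures are saved under pics/ and viewed, at most 14 in all, crops included, and the job is handed in when it is done.

Besides the shell and the picture viewer there is one more tool, called after "Request:" as name(argument=value, ...) on one line, values as JSON. apply_moves: Moves the arm, as the interface text tells. Its arguments: {"type":"object","properties":{"steps":{"type":"array"}},"required":["steps"]}

```bash
mkdir -p pics; ls
cat > h.py <<'E'
import numpy as np, cv2
from workcell import bot, camera, get_calibration
from scipy.spatial.transform import Rotation as R
def cal(n):
    c=get_calibration(n); f=192/np.tan(np.radians(c['fov_y']/2))
    return f,c['cx'],c['cy'],R.from_rotvec(np.array(c['rvec']).ravel()).as_matrix(),np.array(c['tvec']).ravel()
def ray(c,u,v,z):
    f,cx,cy,M,t=c; o=-M.T@t; d=M.T@np.stack([(np.asarray(u)-cx)/f,(np.asarray(v)-cy)/f,np.ones(np.shape(u))])
    return (o[:,None]+d.reshape(3,-1)*((z-o[2])/d.reshape(3,-1)[2])).T
def cloud(c,dep):
    f,cx,cy,M,t=c; v,u=np.mgrid[:384,:512]
    p=np.stack([(u-cx)/f*dep,(v-cy)/f*dep,dep],-1)-t
    return p@M
def save(n,im,s=1.5):
    cv2.imwrite('pics/'+n,cv2.resize(im[...,::-1],None,fx=s,fy=s,interpolation=cv2.INTER_CUBIC))
E
python3 - <<'E'
from h import *
for n in('top','scene'):
    c=cal(n); im,d=camera(n); np.savez('/tmp/%s.npz'%n,im=im,d=d); save(n+'0.png',im)
    print(n,get_calibration(n),(d>0).mean(), -c[3].T@c[4])
print(bot.get_obs())
E
```

```text
pics
top {'fov_y': 46.139804290985815, 'cx': 261.5954593833821, 'cy': 182.58076660593116, 'rvec': array([ 2.17555919, -2.10896665,  0.20120889]), 'tvec': array([-0.07992571,  0.48641745,  1.42692158])} 0.9960378011067709 [ 0.24277416 -0.04018387  1.48947682]
scene {'fov_y': 53.35010621453981, 'cx': 249.5425608540406, 'cy': 194.84038333219672, 'rvec': array([ 1.92205624,  1.70643591, -0.59746699]), 'tvec': array([-0.01450961, -0.38367866,  1.34514158])} 0.9960886637369791 [ 1.13434931 -0.12335852  0.80923422]
{'clock': 0.1, 'joint_pos': array([ 1.18700220e+00,  2.41359962e-01,  3.87171727e-03,  1.33517223e+00,
       -6.44705051e-06,  1.57078567e+00]), 'joint_vel': array([-9.60884248e-04, -1.62711106e-03,  4.70376908e-03, -8.41504513e-04,
       -6.11815476e-05,  9.71306915e-04]), 'tau': array([-6.00293624e-04, -3.73137760e+01,  2.53009683e+01,  1.08616805e-02,
       -4.33660318e-05,  7.03668633e-06]), 'eef_pos': array([0.18702884, 0.46314544, 0.24749565]), 'tool_rot': array([ 1.90716164e-01,  9.81644781e-01, -9.15578996e-04, -1.74607075e-04]), 'ft_force': array([ 0.43620668, -0.36073992,  0.47024558]), 'ft_torque': array([ 0.00230776,  0.02492515, -0.02516213]), 'grasp_force': 0.0, 'grip_width': 0.08551366161959158}
```

View pics/top0.png

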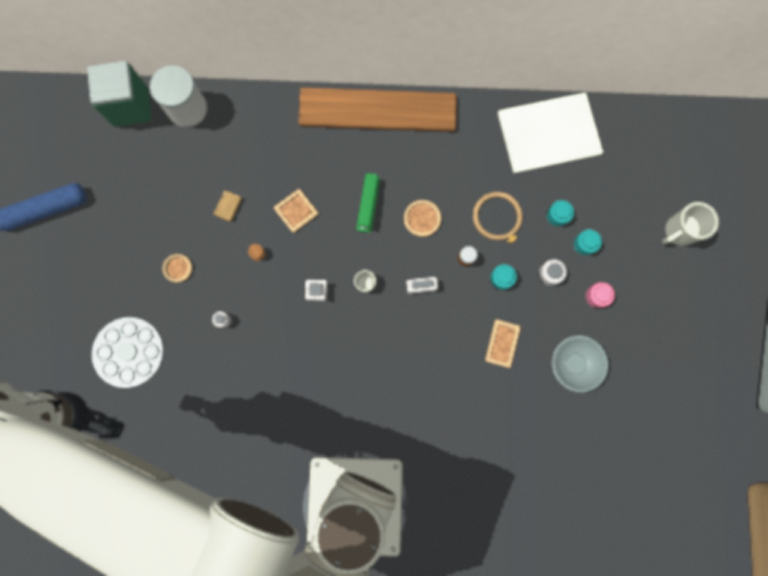

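View pics/scene0.png

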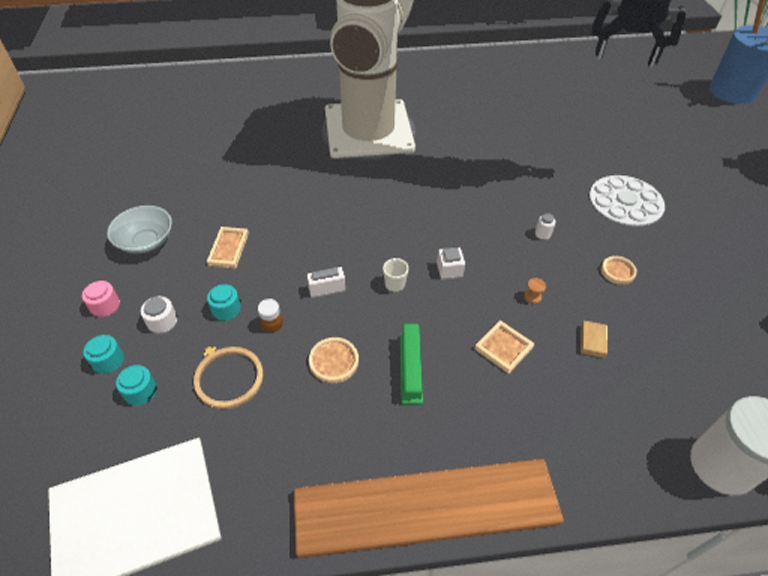

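The top view (enlarged 1.5x) shows the small round punch at (221,319), square (316,290), long (422,285) and big round (553,272). The trays are small round (177,268), square (295,210), big round (422,218) and long (503,343).

```bash
cat > m.py <<'E'
from h import *
S={'p_sr':(221,319),'p_sq':(316,290),'p_lo':(422,285),'p_br':(553,272),'t_sr':(177,268),'t_sq':(295,210),'t_br':(422,218),'t_lo':(503,343)}
z=np.load('/tmp/top.npz'); im,d=z['im'],z['d']; c=cal('top'); P=cloud(c,d)
for k,(u,v) in S.items():
    u,v=u/1.5,v/1.5; H=.038 if k[0]=='p' else .012
    p0=ray(c,u,v,H)[0]
    near=np.hypot(P[...,0]-p0[0],P[...,1]-p0[1])<(.05 if k[0]=='p' else .06)
    if k[0]=='p': # bright or any raised pixel
        m=near&(P[...,2]>.028)
    else:
        hsv=cv2.cvtColor(im,cv2.COLOR_RGB2HSV); m=near&(hsv[...,1]>70)&(hsv[...,2]>90)
    n,l,st,ce=cv2.connectedComponentsWithStats(m.astype(np.uint8))
    i=1+np.argmax(st[1:,4]); vv,uu=np.nonzero(l==i)
    Q=ray(c,uu,vv,H)
    q=(Q[:,:2]*1000).astype(np.float32)
    (x,y),(w,h),a=cv2.minAreaRect(q)
    print(k,'rect c',round(x),round(y),'size',round(w),round(h),'ang',round(a,1),'mean',q.mean(0).round(),'zmed',np.median(P[vv,uu,2]).round(4),len(uu))
E
python3 m.py
```

```text
p_sr rect c 380 302 size 29 29 ang 4.0 mean [380. 303.] zmed 0.0431 79
p_sq rect c 450 102 size 40 39 ang 2.6 mean [450. 102.] zmed 0.0417 169
p_lo rect c 469 -128 size 27 65 ang 7.6 mean [ 469. -128.] zmed 0.041 162
p_br rect c 508 -416 size 50 50 ang 89.6 mean [ 507. -416.] zmed 0.0421 199
t_sr rect c 492 408 size 57 63 ang 1.9 mean [492. 410.] zmed 0.0072 289
t_sq rect c 632 156 size 76 74 ang 40.0 mean [632. 156.] zmed 0.0066 472
t_br rect c 625 -127 size 84 81 ang 1.0 mean [ 624. -128.] zmed 0.0063 484
t_lo rect c 348 -310 size 59 95 ang 76.3 mean [ 348. -310.] zmed 0.0069 515
```

Request:
apply_moves(steps=[[[0, 0, 0], [0, 0, 0.038], 1], [[0, 0, 0], [0, 0, 0.038], 1], [[0, 0, 0], [0, 0, 0.038], 1], [[0, 0, 0], [0, 0, 0.038], 1], [[0, 0, 0], [0, 0, 0.038], 1], [[0, 0, 0], [0, 0, 0.038], 1], [[0, 0, 0], [0, 0, 0.038], 1], [[0, 0, 0], [0, 0, 0.038], 1]])

```text
clock: 0.77
eef_pos: [0.1871, 0.4633, 0.2478]
tool_rot: [0.623, 0.782, -0.001, 0.0]
ft_force: [-0.1, -0.3, -0.5]
grip_width: 0.0856
grasp_force: 0.0
```

Request:
apply_moves(steps=[[[0, 0, 0], [0, 0, 0.037], 1], [[0, 0, 0], [0, 0, 0.037], 1], [[0, 0, 0], [0, 0, 0], 1], [[-0.05, 0.05, 0], [0, 0, 0], 1], [[-0.1, 0.1, 0], [0, 0, 0], 1], [[-0.14, 0.12, 0], [0, 0, 0], 1], [[-0.15, 0.12, 0], [0, 0, 0], 1], [[-0.15, 0.12, 0], [0, 0, 0], 1]])

```text
clock: 1.43
eef_pos: [0.2896, 0.3443, 0.2479]
tool_rot: [0.706, 0.709, -0.0, 0.0]
ft_force: [1.1, 0.1, -0.4]
grip_width: 0.0855
grasp_force: 0.0
```

```bash
cat >> h.py <<'E'
def st(target=None,yaw=0):
    o=bot.get_obs(); M=R.from_quat(o['tool_rot']).as_matrix(); p=o['eef_pos']
    print('t',round(o['clock'],2),'tcp',p.round(4),'yawY',np.degrees(np.arctan2(M[1,1],M[0,1])).round(1),'j6',o['joint_pos'][5].round(2),'w',round(o['grip_width'],4),'F',np.round(o['ft_force'],1),'gf',round(o['grasp_force'],1))
    a=np.radians(yaw); W=np.array([[-np.sin(a),np.cos(a),0],[np.cos(a),np.sin(a),0],[0,0,-1]]).T
    print(' turn units',(R.from_matrix(M.T@W).as_rotvec()/np.pi).round(4), 'shift units',(M.T@(np.array(target)-p)/.2).round(3) if target is not None else '')
E
python3 -c "
from h import *
st([.508,-.416,.2],0)"
```

```text
t 1.43 tcp [0.2896 0.3443 0.2479] yawY 0.2 j6 2.44 w 0.0855 F [ 1.1  0.1 -0.4] gf 0.0
 turn units [-0.0001  0.0002  0.0014] shift units [-3.806  1.076  0.241]
```

Request:
apply_moves(steps=[[[-0.17, 0.05, 0], [0, 0, 0], 1], [[-0.17, 0.05, 0], [0, 0, 0], 1], [[-0.17, 0.05, 0], [0, 0, 0], 1], [[-0.17, 0.05, 0], [0, 0, 0], 1], [[-0.17, 0.05, 0], [0, 0, 0], 1], [[-0.17, 0.05, 0], [0, 0, 0], 1], [[-0.17, 0.05, 0], [0, 0, 0], 1], [[-0.17, 0.05, 0], [0, 0, 0], 1]])

```text
clock: 2.1
eef_pos: [0.3689, 0.0718, 0.2483]
tool_rot: [0.706, 0.708, 0.0, 0.0]
ft_force: [0.7, -0.1, -0.1]
grip_width: 0.0851
grasp_force: 0.0
```

Request:
apply_moves(steps=[[[-0.17, 0.05, 0], [0, 0, 0], 1], [[-0.17, 0.05, 0], [0, 0, 0], 1], [[-0.17, 0.05, 0], [0, 0, 0], 1], [[-0.17, 0.05, 0], [0, 0, 0], 1], [[-0.17, 0.05, 0], [0, 0, 0], 1], [[-0.17, 0.05, 0], [0, 0, 0], 1], [[-0.17, 0.05, 0], [0, 0, 0], 1], [[-0.17, 0.05, 0], [0, 0, 0], 1]])

```text
clock: 2.77
eef_pos: [0.4488, -0.2003, 0.248]
tool_rot: [0.706, 0.708, -0.0, -0.0]
ft_force: [0.6, 0.1, -0.9]
grip_width: 0.0853
grasp_force: 0.0
```

Request:
apply_moves(steps=[[[-0.17, 0.05, 0.03], [0, 0, 0], 1], [[-0.17, 0.05, 0.04], [0, 0, 0], 1], [[-0.17, 0.05, 0.05], [0, 0, 0], 1], [[-0.17, 0.05, 0.05], [0, 0, 0], 1], [[-0.17, 0.05, 0.05], [0, 0, 0], 1], [[-0.14, 0.02, 0.02], [0, 0, 0], 1], [[-0.08, 0, 0], [0, 0, 0], 1], [[0, 0, 0], [0, 0, 0], 1]])

```text
clock: 3.43
eef_pos: [0.5018, -0.4159, 0.198]
tool_rot: [0.708, 0.707, -0.001, -0.001]
ft_force: [0.8, -0.0, 1.0]
grip_width: 0.0857
grasp_force: 0.0
```

Run:
```python
from h import *
st([.508,-.416,.028],0)
c=cal('wrist'); im,d=camera('wrist'); np.savez('/tmp/w1.npz',im=im,d=d); save('w1.png',im,1); print(-c[3].T@c[4])
```

```text
t 3.43 tcp [ 0.5018 -0.4159  0.198 ] yawY -0.1 j6 0.88 w 0.0857 F [ 0.8 -0.   1. ] gf 0.0
 turn units [-0.0006 -0.0001 -0.0004] shift units [-0.001  0.032  0.85 ]
[ 0.50206176 -0.33240695  0.32316769]
```

View pics/w1.png

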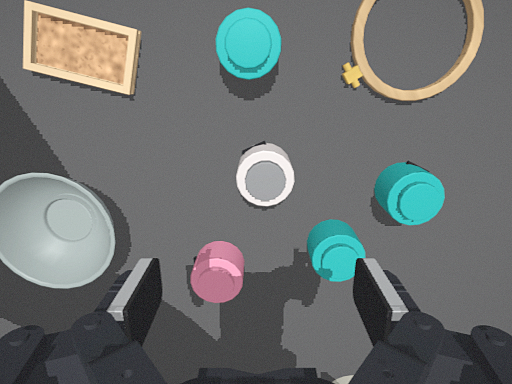

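The wrist view shows the white large round punch at (265,177). The pink and turquoise ones are around it, and the open fingers are at the bottom left and right.

```bash
cat > w.py <<'E'
from h import *
def meas(kind,p0,rad,view='wrist',name=None):
    """kind 'p' punch (top white edge 38, key 46), 't' tray rim (12)"""
    c=cal(view); im,d=camera(view); P=cloud(c,d)
    if name: save(name,im,1)
    near=np.hypot(P[...,0]-p0[0],P[...,1]-p0[1])<rad
    lo,hi=(.031,.050) if kind=='p' else (.0085,.020)
    m=near&(P[...,2]>lo)&(P[...,2]<hi)&(d>0)
    n,l,s,ce=cv2.connectedComponentsWithStats(m.astype(np.uint8))
    i=1+np.argmax(s[1:,4]); m=l==i
    q=(P[m][:,:2]*1000).astype(np.float32)
    (x,y),(w,h),a=cv2.minAreaRect(q)
    print(kind,'rect',round(x,1),round(y,1),'size',round(w,1),round(h,1),'ang',round(a,1),'n',len(q),'z med/max',np.median(P[m][:,2]).round(4),P[m][:,2].max().round(4))
E
python3 -c "
from w import *
meas('p',(.508,-.416),.05)
meas('t',(.348,-.310),.08)"
```

```text
p rect 508.6 -418.1 size 50.3 51.2 ang 43.7 n 2541 z med/max 0.0411 0.0476
t rect 349.3 -310.5 size 54.1 93.5 ang 76.1 n 2587 z med/max 0.0115 0.0146
```

Request:
apply_moves(steps=[[[-0.011, 0.034, 0], [0, 0, 0], 1], [[0, 0, 0.12], [0, 0, 0], 1], [[0, 0, 0.15], [0, 0, 0], 1], [[0, 0, 0.15], [0, 0, 0], 1], [[0, 0, 0.15], [0, 0, 0], 1], [[0, 0, 0.13], [0, 0, 0], 1], [[0, 0, 0.1], [0, 0, 0], 1], [[0, 0, 0.05], [0, 0, 0], 1]])

```text
clock: 4.25
eef_pos: [0.5089, -0.4122, 0.0275]
tool_rot: [0.706, 0.708, -0.0, -0.002]
ft_force: [-0.9, 0.6, -1.4]
grip_width: 0.0857
grasp_force: 0.0
```

Request:
apply_moves(steps=[[[0, 0, 0], [0, 0, 0], 0], [[0, 0, 0], [0, 0, 0], 0], [[0, 0, 0], [0, 0, 0], 0], [[0, 0, 0], [0, 0, 0], 0], [[0, 0, 0], [0, 0, 0], 0], [[0, 0, 0], [0, 0, 0], 0], [[0, 0, 0], [0, 0, 0], 0], [[0, 0, 0], [0, 0, 0], 0]])

```text
clock: 4.92
eef_pos: [0.5111, -0.4157, 0.0329]
tool_rot: [0.707, 0.707, 0.0, 0.002]
ft_force: [1.1, 0.4, 6.8]
grip_width: 0.05
grasp_force: 63.3
```

```bash
python3 -c "
from h import *
st([.625,-.127,.128],0)"
```

```text
t 4.92 tcp [ 0.5111 -0.4157  0.0329] yawY -0.0 j6 0.89 w 0.05 F [1.1 0.4 6.8] gf 63.3
 turn units [ 0.0012  0.0009 -0.0001] shift units [ 1.443  0.571 -0.477]
```

Request:
apply_moves(steps=[[[0, 0, -0.02], [0, 0, 0], 0], [[0, 0, -0.06], [0, 0, 0], 0], [[0, 0, -0.1], [0, 0, 0], 0], [[0, 0, -0.12], [0, 0, 0], 0], [[0, 0, -0.12], [0, 0, 0], 0], [[0, 0, -0.06], [0, 0, 0], 0], [[0, 0, -0.02], [0, 0, 0], 0], [[0, 0, 0], [0, 0, 0], 0]])

```text
clock: 5.58
eef_pos: [0.5101, -0.4153, 0.1322]
tool_rot: [0.707, 0.707, 0.0, 0.001]
ft_force: [0.4, -0.1, -2.0]
grip_width: 0.0499
grasp_force: 62.6
```

Run:
```python
from h import *
st([.625,-.127,.128],0)
im,d=camera('wrist'); save('w2.png',im,1)
im,d=camera('scene'); cv2.imwrite('pics/s2.png',cv2.resize(im[120:260,40:220,::-1],None,fx=3,fy=3))
```

```text
t 5.58 tcp [ 0.5101 -0.4153  0.1322] yawY -0.0 j6 0.89 w 0.0499 F [ 0.4 -0.1 -2. ] gf 62.6
 turn units [ 0.0007  0.0006 -0.0002] shift units [1.442 0.574 0.02 ]
```

View pics/s2.png

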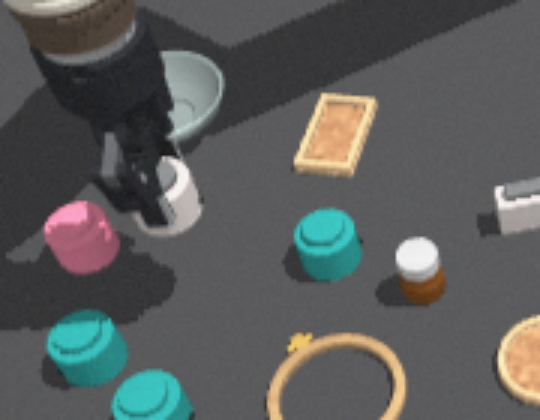

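Request:
apply_moves(steps=[[[0.04, 0.03, 0], [0, 0, 0], 0], [[0.1, 0.07, 0], [0, 0, 0], 0], [[0.13, 0.09, 0], [0, 0, 0], 0], [[0.15, 0.1, 0], [0, 0, 0], 0], [[0.15, 0.11, 0], [0, 0, 0], 0], [[0.13, 0.1, 0], [0, 0, 0], 0], [[0.08, 0.07, 0], [0, 0, 0], 0], [[0.02, 0, 0], [0, 0, 0], 0]])

```text
clock: 6.35
eef_pos: [0.6261, -0.2496, 0.1283]
tool_rot: [0.705, 0.709, 0.001, -0.001]
ft_force: [-0.6, 0.4, -1.0]
grip_width: 0.0501
grasp_force: 62.7
```

Run:
```python
from w import *
st([.625,-.127,.128],0)
meas('t',(.625,-.127),.06,name='w3.png')
st([.625,-.127,.128],0)
meas('p',(.469,-.128),.06)
```

```text
t 6.35 tcp [ 0.6261 -0.2496  0.1283] yawY 0.3 j6 1.19 w 0.0501 F [-0.6  0.4 -1. ] gf 62.7
 turn units [-0.0003 -0.0008  0.0018] shift units [ 0.613 -0.002  0.003]
t rect 626.1 -144.6 size 81.4 49.1 ang 0.3 n 1996 z med/max 0.0112 0.0136
t 6.4 tcp [ 0.6246 -0.2505  0.1283] yawY 0.3 j6 1.18 w 0.0497 F [-0.2  0.4 -1.3] gf 62.7
 turn units [-0.0008 -0.0007  0.0015] shift units [0.618 0.005 0.003]
p rect 481.2 -146.1 size 39.9 19.7 ang 73.2 n 1772 z med/max 0.0372 0.0468
```

View pics/w3.png

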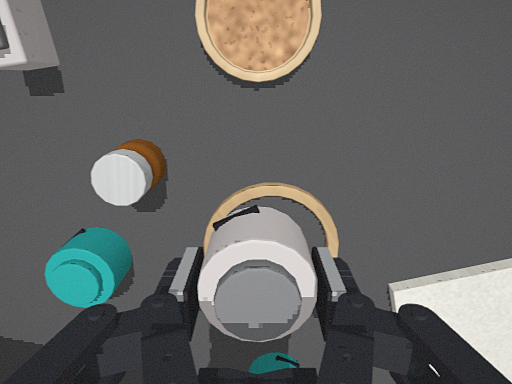

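Request:
apply_moves(steps=[[[0.05, 0, 0], [0, 0, 0], 0], [[0.1, 0, 0], [0, 0, 0], 0], [[0.13, 0, 0], [0, 0, 0], 0], [[0.13, 0, 0], [0, 0, 0], 0], [[0.12, 0, 0], [0, 0, 0], 0], [[0.07, 0.005, 0.05], [0, 0, 0], 0], [[0.02, 0, 0.08], [0, 0, 0], 0], [[0, 0, 0.05], [0, 0, 0], 0]])

```text
clock: 7.12
eef_pos: [0.6236, -0.1299, 0.0926]
tool_rot: [0.707, 0.707, -0.001, -0.001]
ft_force: [-0.5, -0.6, -2.4]
grip_width: 0.0503
grasp_force: 62.7
```

```bash
cat >> w.py <<'E'
def held(name=None):
    st(); o=bot.get_obs(); p=o['eef_pos']; c=cal('wrist'); im,d=camera('wrist'); P=cloud(c,d)
    if name: save(name,im,1)
    m=(np.hypot(P[...,0]-p[0],P[...,1]-p[1])<.05)&(P[...,2]>p[2]-.01)&(P[...,2]<p[2]+.03)&(im.min(-1)>70)&(d>0)
    n,l,s,ce=cv2.connectedComponentsWithStats(m.astype(np.uint8)); i=1+np.argmax(s[1:,4]); m=l==i
    Q=P[m]; top=np.percentile(Q[:,2],97); k=Q[Q[:,2]>top-.003]; A=np.c_[k[:,:2]-k[:,:2].mean(0),np.ones(len(k))]
    s=np.linalg.lstsq(A,k[:,2],rcond=None)[0]
    (x,y),(w,h),a=cv2.minAreaRect((k[:,:2]*1000).astype(np.float32))
    print('key c',round(x,1),round(y,1),'size',round(w,1),round(h,1),'ang',round(a,1),'top z',k[:,2].mean().round(4),'slope deg',np.degrees(s[:2]).round(1),'underside',(k[:,2].mean()-.046).round(4),'n',len(k))
E
python3 - <<'E'
from w import *
held()
E
```

```text
t 7.12 tcp [ 0.6236 -0.1299  0.0926] yawY 0.0 j6 1.37 w 0.0503 F [-0.5 -0.6 -2.4] gf 62.7
 turn units [-0.0006 -0.0001  0.0001] shift units 
key c 623.5 -133.0 size 35.4 35.6 ang 36.4 top z 0.105 slope deg [-0.2 -0.5] underside 0.059 n 5218
```

Request:
apply_moves(steps=[[[0.025, 0.012, 0], [0, 0, 0], 0], [[0, 0, 0.06], [0, 0, 0], 0], [[0, 0, 0.08], [0, 0, 0], 0], [[0, 0, 0.06], [0, 0, 0], 0], [[0, 0, 0.03], [0, 0, 0], 0], [[0, 0, 0.02], [0, 0, 0], 0], [[0, 0, 0.01], [0, 0, 0], 0], [[0, 0, 0], [0, 0, 0], 0]])

```text
clock: 7.83
eef_pos: [0.6272, -0.126, 0.0422]
tool_rot: [0.707, 0.707, -0.0, -0.0]
ft_force: [0.0, 0.5, -2.3]
grip_width: 0.0502
grasp_force: 62.7
```

Run:
```python
from w import *
held('w4.png')
```

```text
t 7.83 tcp [ 0.6272 -0.126   0.0422] yawY -0.1 j6 1.37 w 0.0502 F [ 0.   0.5 -2.3] gf 62.7
 turn units [-0.     -0.     -0.0003] shift units 
key c 626.9 -129.1 size 35.8 35.2 ang 62.8 top z 0.0547 slope deg [-0.1 -0.4] underside 0.0087 n 5208
```

Request:
apply_moves(steps=[[[0, 0, 0.006], [0, 0, 0], 0], [[0, 0, 0.006], [0, 0, 0], 0], [[0, 0, 0.005], [0, 0, 0], 0], [[0, 0, 0.004], [0, 0, 0], 0], [[0, 0, 0.003], [0, 0, 0], 0], [[0, 0, 0], [0, 0, 0], 0], [[0, 0, 0], [0, 0, 0], 0], [[0, 0, 0], [0, 0, 0], 0]])

```text
clock: 8.55
eef_pos: [0.6271, -0.1258, 0.0375]
tool_rot: [0.707, 0.707, 0.0, 0.0]
ft_force: [0.2, -0.2, -1.6]
grip_width: 0.0501
grasp_force: 62.7
```

Run:
```python
from w import *
held()
```

```text
t 8.55 tcp [ 0.6271 -0.1258  0.0375] yawY -0.0 j6 1.37 w 0.0501 F [ 0.2 -0.2 -1.6] gf 62.7
 turn units [ 0.      0.     -0.0002] shift units 
key c 626.9 -128.7 size 35.8 35.4 ang 82.9 top z 0.05 slope deg [-0.2 -0.5] underside 0.004 n 5207
```

Request:
apply_moves(steps=[[[0, 0, 0.003], [0, 0, 0], 0], [[0, 0, 0.003], [0, 0, 0], 0], [[0, 0, 0], [0, 0, 0], 0], [[0, 0, 0], [0, 0, 0], 1], [[0, 0, 0], [0, 0, 0], 1], [[0, 0, 0], [0, 0, 0], 1], [[0, 0, 0], [0, 0, 0], 1], [[0, 0, 0], [0, 0, 0], 1]])

```text
clock: 9.27
eef_pos: [0.6272, -0.1258, 0.0362]
tool_rot: [0.707, 0.707, 0.0, 0.0]
ft_force: [0.0, -0.3, 0.2]
grip_width: 0.0854
grasp_force: 0.0
```

Request:
apply_moves(steps=[[[0, 0, 0], [0, 0, 0], 1], [[0, 0, -0.05], [0, 0, 0], 1], [[0, 0, -0.1], [0, 0, 0], 1], [[0, 0, -0.15], [0, 0, 0], 1], [[0, 0, -0.17], [0, 0, 0], 1], [[0, 0, -0.17], [0, 0, 0], 1], [[0, 0, -0.1], [0, 0, 0], 1], [[0, 0, 0], [0, 0, 0], 1]])

```text
clock: 9.93
eef_pos: [0.6304, -0.1264, 0.192]
tool_rot: [0.707, 0.707, 0.003, 0.005]
ft_force: [1.0, 0.6, 0.6]
grip_width: 0.0855
grasp_force: 0.0
```

Run:
```python
from w import *
st([.380,.302,.2])
meas('p',(.626,-.128),.03)
meas('t',(.626,-.128),.05)
```

```text
t 9.93 tcp [ 0.6304 -0.1264  0.192 ] yawY -0.0 j6 1.37 w 0.0855 F [1.  0.6 0.6] gf 0.0
 turn units [ 0.0038  0.0008 -0.0002] shift units [ 2.141 -1.252 -0.06 ]
p rect 627.3 -128.9 size 51.3 50.9 ang 74.3 n 2492 z med/max 0.0423 0.05
t rect 626.0 -128.2 size 81.0 80.6 ang 21.6 n 1444 z med/max 0.0113 0.0151
```

Request:
apply_moves(steps=[[[0.06, -0.04, 0], [0, 0, 0], 1], [[0.12, -0.07, 0], [0, 0, 0], 1], [[0.16, -0.09, 0], [0, 0, 0], 1], [[0.16, -0.1, 0], [0, 0, 0], 1], [[0.16, -0.1, 0], [0, 0, 0], 1], [[0.16, -0.1, 0], [0, 0, 0], 1], [[0.16, -0.1, 0], [0, 0, 0], 1], [[0.16, -0.1, 0], [0, 0, 0], 1]])

```text
clock: 10.7
eef_pos: [0.4847, 0.1032, 0.1825]
tool_rot: [0.707, 0.707, -0.002, -0.001]
ft_force: [0.5, 1.4, -0.1]
grip_width: 0.0854
grasp_force: 0.0
```

Request:
apply_moves(steps=[[[0.16, -0.1, 0], [0, 0, 0], 1], [[0.16, -0.1, 0], [0, 0, 0], 1], [[0.16, -0.1, 0], [0, 0, 0], 1], [[0.16, -0.1, 0], [0, 0, 0], 1], [[0.16, -0.09, 0], [0, 0, 0], 1], [[0.12, -0.05, 0], [0, 0, 0], 1], [[0.07, -0.01, 0], [0, 0, 0], 1], [[0, 0, 0], [0, 0, 0], 1]])

```text
clock: 11.37
eef_pos: [0.3755, 0.3023, 0.1827]
tool_rot: [0.706, 0.709, -0.001, -0.001]
ft_force: [1.0, 0.2, -0.3]
grip_width: 0.0855
grasp_force: 0.0
```

Run:
```python
from w import *
st([.380,.302,.03])
meas('p',(.380,.302),.05)
```

```text
t 11.37 tcp [0.3755 0.3023 0.1827] yawY 0.2 j6 2.24 w 0.0855 F [ 1.   0.2 -0.3] gf 0.0
 turn units [-0.0008  0.0003  0.0013] shift units [-0.001  0.025  0.764]
p rect 381.5 303.3 size 31.0 30.5 ang 89.6 n 1094 z med/max 0.0391 0.0479
```

Request:
apply_moves(steps=[[[0.005, 0.03, 0], [0, 0, 0], 1], [[0, 0, 0.1], [0, 0, 0], 1], [[0, 0, 0.15], [0, 0, 0], 1], [[0, 0, 0.15], [0, 0, 0], 1], [[0, 0, 0.15], [0, 0, 0], 1], [[0, 0, 0.12], [0, 0, 0], 1], [[0, 0, 0.065], [0, 0, 0], 1], [[0, 0, 0], [0, 0, 0], 1]])

```text
clock: 12.08
eef_pos: [0.3816, 0.2978, 0.0337]
tool_rot: [0.708, 0.706, -0.004, -0.0]
ft_force: [-0.2, -0.1, -0.6]
grip_width: 0.0853
grasp_force: 0.0
```

Request:
apply_moves(steps=[[[0, 0, 0], [0, 0, 0], 0], [[0, 0, 0], [0, 0, 0], 0], [[0, 0, 0], [0, 0, 0], 0], [[0, 0, 0], [0, 0, 0], 0], [[0, 0, 0], [0, 0, 0], 0], [[0, 0, 0], [0, 0, 0], 0], [[0, 0, 0], [0, 0, 0], 0], [[0, 0, 0], [0, 0, 0], 0]])

```text
clock: 12.75
eef_pos: [0.3843, 0.302, 0.0389]
tool_rot: [0.707, 0.707, 0.002, 0.0]
ft_force: [-0.6, -0.5, 5.0]
grip_width: 0.0296
grasp_force: 58.9
```

Request:
apply_moves(steps=[[[0, 0, -0.02], [0, 0, 0], 0], [[0, 0, -0.06], [0, 0, 0], 0], [[0, 0, -0.1], [0, 0, 0], 0], [[0, 0, -0.12], [0, 0, 0], 0], [[0, 0, -0.12], [0, 0, 0], 0], [[0, 0, -0.06], [0, 0, 0], 0], [[0, 0, -0.02], [0, 0, 0], 0], [[0, 0, 0], [0, 0, 0], 0]])

```text
clock: 13.42
eef_pos: [0.3839, 0.3019, 0.1387]
tool_rot: [0.707, 0.707, 0.001, 0.0]
ft_force: [0.4, -0.1, -1.3]
grip_width: 0.0297
grasp_force: 59.4
```

Run:
```python
from w import *
st([.492,.409,.12])
held('w5.png')
meas('t',(.492,.409),.05)
```

```text
t 13.42 tcp [0.3839 0.3019 0.1387] yawY -0.0 j6 2.24 w 0.0297 F [ 0.4 -0.1 -1.3] gf 59.4
 turn units [ 0.0007 -0.0006 -0.0001] shift units [0.536 0.54  0.095]
t 13.42 tcp [0.3839 0.3019 0.1387] yawY -0.0 j6 2.24 w 0.0297 F [ 0.4 -0.1 -1.3] gf 59.4
 turn units [ 0.0007 -0.0006 -0.0001] shift units 
key c 383.9 303.7 size 21.1 21.4 ang 36.5 top z 0.1451 slope deg [-0.1 -1.2] underside 0.0991 n 1853
t rect 494.3 406.6 size 61.5 51.9 ang 0.1 n 1982 z med/max 0.0111 0.0144
```

View pics/w5.png

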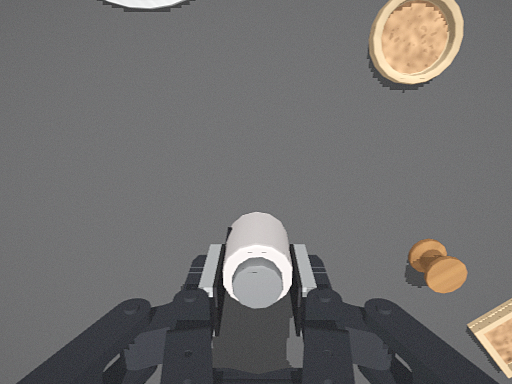

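The small round punch is held upright in the fingers at (257,275). Its tray is at (415,38) and the reel at (438,265).

Request:
apply_moves(steps=[[[0.04, 0.04, 0], [0, 0, 0], 0], [[0.09, 0.09, 0], [0, 0, 0], 0], [[0.11, 0.11, 0], [0, 0, 0], 0], [[0.11, 0.11, 0], [0, 0, 0], 0], [[0.1, 0.1, 0], [0, 0, 0], 0], [[0.06, 0.07, 0.06], [0, 0, 0], 0], [[0.026, 0.03, 0.1], [0, 0, 0], 0], [[0, 0, 0.08], [0, 0, 0], 0]])

```text
clock: 14.18
eef_pos: [0.4942, 0.4093, 0.0861]
tool_rot: [0.707, 0.707, -0.001, -0.0]
ft_force: [-0.2, -0.2, -1.4]
grip_width: 0.0297
grasp_force: 59.5
```

Run:
```python
from w import *
held()
meas('t',(.494,.411),.05)
```

```text
t 14.18 tcp [0.4942 0.4093 0.0861] yawY -0.0 j6 2.26 w 0.0297 F [-0.2 -0.2 -1.4] gf 59.5
 turn units [-0.0003  0.0003 -0.0001] shift units 
key c 494.0 410.7 size 21.2 21.7 ang 6.8 top z 0.0925 slope deg [-0.2 -1.5] underside 0.0465 n 1838
t rect 495.3 415.6 size 52.6 61.2 ang 81.1 n 1954 z med/max 0.0112 0.0135
```

Request:
apply_moves(steps=[[[0.002, 0, 0.03], [0, 0, 0], 0], [[0, 0, 0.06], [0, 0, 0], 0], [[0, 0, 0.05], [0, 0, 0], 0], [[0, 0, 0.03], [0, 0, 0], 0], [[0, 0, 0.015], [0, 0, 0], 0], [[0, 0, 0.01], [0, 0, 0], 0], [[0, 0, 0.005], [0, 0, 0], 0], [[0, 0, 0], [0, 0, 0], 0]])

```text
clock: 14.95
eef_pos: [0.4935, 0.409, 0.0497]
tool_rot: [0.707, 0.707, 0.0, 0.0]
ft_force: [-1.3, -0.5, -1.4]
grip_width: 0.0298
grasp_force: 59.5
```

Run:
```python
from w import *
held()
```

```text
t 14.95 tcp [0.4935 0.409  0.0497] yawY -0.0 j6 2.26 w 0.0298 F [-1.3 -0.5 -1.4] gf 59.5
 turn units [ 0.0001 -0.0001 -0.0002] shift units 
key c 493.5 410.4 size 21.7 21.1 ang 65.1 top z 0.056 slope deg [-0.1 -1.4] underside 0.01 n 1856
```

Request:
apply_moves(steps=[[[0, 0, 0.008], [0, 0, 0], 0], [[0, 0, 0.008], [0, 0, 0], 0], [[0, 0, 0.006], [0, 0, 0], 0], [[0, 0, 0.004], [0, 0, 0], 0], [[0, 0, 0.003], [0, 0, 0], 0], [[0, 0, 0.002], [0, 0, 0], 0], [[0, 0, 0], [0, 0, 0], 0], [[0, 0, 0], [0, 0, 0], 0]])

```text
clock: 15.67
eef_pos: [0.4934, 0.4089, 0.0431]
tool_rot: [0.707, 0.707, 0.0, 0.0]
ft_force: [-0.7, -0.4, -1.5]
grip_width: 0.0296
grasp_force: 59.5
```

Run:
```python
from w import *
held()
```

```text
t 15.67 tcp [0.4934 0.4089 0.0431] yawY -0.0 j6 2.26 w 0.0296 F [-0.7 -0.4 -1.5] gf 59.5
 turn units [ 0.     -0.     -0.0002] shift units 
key c 493.5 410.1 size 21.2 21.7 ang 32.4 top z 0.0495 slope deg [-0.  -1.5] underside 0.0035 n 1837
```

Request:
apply_moves(steps=[[[0, 0, 0.003], [0, 0, 0], 0], [[0, 0, 0.003], [0, 0, 0], 0], [[0, 0, 0], [0, 0, 0], 0], [[0, 0, 0], [0, 0, 0], 1], [[0, 0, 0], [0, 0, 0], 1], [[0, 0, 0], [0, 0, 0], 1], [[0, 0, 0], [0, 0, 0], 1], [[0, 0, 0], [0, 0, 0], 1]])

```text
clock: 16.38
eef_pos: [0.4934, 0.4088, 0.0417]
tool_rot: [0.707, 0.707, -0.0, -0.0]
ft_force: [0.4, -0.1, 0.0]
grip_width: 0.0852
grasp_force: 0.0
```

Request:
apply_moves(steps=[[[0, 0, 0], [0, 0, 0], 1], [[0, 0, -0.05], [0, 0, 0], 1], [[0, 0, -0.1], [0, 0, 0], 1], [[0, 0, -0.15], [0, 0, 0], 1], [[0, 0, -0.17], [0, 0, 0], 1], [[0, 0, -0.17], [0, 0, 0], 1], [[0, 0, -0.1], [0, 0, 0], 1], [[0, 0, 0], [0, 0, 0], 1]])

```text
clock: 17.05
eef_pos: [0.4959, 0.4109, 0.1976]
tool_rot: [0.707, 0.707, 0.006, 0.001]
ft_force: [1.8, -0.2, 0.6]
grip_width: 0.0855
grasp_force: 0.0
```

Run:
```python
from w import *
st([.450,.102,.2])
meas('p',(.494,.411),.03)
meas('t',(.494,.411),.05)
```

```text
t 17.05 tcp [0.4959 0.4109 0.1976] yawY -0.0 j6 2.26 w 0.0855 F [ 1.8 -0.2  0.6] gf 0.0
 turn units [ 0.003  -0.0025 -0.0002] shift units [-1.545 -0.229 -0.026]
p rect 493.5 410.3 size 31.2 30.1 ang 88.7 n 935 z med/max 0.0421 0.05
t rect 494.7 411.5 size 61.1 60.6 ang 45.8 n 1079 z med/max 0.0113 0.0138
```

Small round is placed. Next is the square one.

Request:
apply_moves(steps=[[[-0.06, 0, 0], [0, 0, 0], 1], [[-0.12, -0.02, 0], [0, 0, 0], 1], [[-0.16, -0.03, 0], [0, 0, 0], 1], [[-0.16, -0.03, 0], [0, 0, 0], 1], [[-0.16, -0.03, 0], [0, 0, 0], 1], [[-0.16, -0.03, 0], [0, 0, 0], 1], [[-0.16, -0.03, 0], [0, 0, 0], 1], [[-0.16, -0.03, 0], [0, 0, 0], 1]])

```text
clock: 17.82
eef_pos: [0.4514, 0.179, 0.1881]
tool_rot: [0.707, 0.707, -0.002, -0.001]
ft_force: [0.0, 0.2, -0.0]
grip_width: 0.0856
grasp_force: 0.0
```

Request:
apply_moves(steps=[[[-0.15, -0.03, 0], [0, 0, 0], 1], [[-0.14, 0, 0], [0, 0, 0], 1], [[-0.08, 0, 0], [0, 0, 0], 1], [[-0.03, 0, 0], [0, 0, 0], 1], [[0, 0, 0], [0, 0, 0], 1], [[0, 0, 0], [0, 0, 0], 1], [[0, 0, 0], [0, 0, 0], 1], [[0, 0, 0], [0, 0, 0], 1]])

```text
clock: 18.48
eef_pos: [0.4472, 0.1019, 0.1896]
tool_rot: [0.707, 0.708, -0.0, -0.0]
ft_force: [0.0, 0.2, -0.2]
grip_width: 0.0855
grasp_force: 0.0
```

Run:
```python
from w import *
st([.450,.102,.034])
meas('p',(.450,.102),.05)
meas('t',(.632,.156),.08,name='w6.png')
```

```text
t 18.48 tcp [0.4472 0.1019 0.1896] yawY 0.1 j6 1.79 w 0.0855 F [ 0.   0.2 -0.2] gf 0.0
 turn units [-0.0002 -0.      0.0004] shift units [0.    0.015 0.778]
p rect 451.7 101.9 size 41.9 41.7 ang 0.8 n 2306 z med/max 0.0385 0.0477
t rect 633.8 156.4 size 71.0 71.1 ang 39.9 n 2241 z med/max 0.0113 0.0138
```

View pics/w6.png

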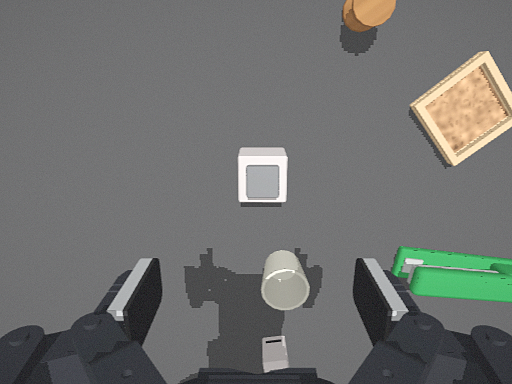

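The square punch is at (262,175) with the egg cup below it at (285,280). Its tray is at (465,108) and the stapler is to the right.

Request:
apply_moves(steps=[[[0, 0.022, 0], [0, 0, 0], 1], [[0, 0, 0.1], [0, 0, 0], 1], [[0, 0, 0.15], [0, 0, 0], 1], [[0, 0, 0.15], [0, 0, 0], 1], [[0, 0, 0.15], [0, 0, 0], 1], [[0, 0, 0.13], [0, 0, 0], 1], [[0, 0, 0.08], [0, 0, 0], 1], [[0, 0, 0.02], [0, 0, 0], 1]])

```text
clock: 19.25
eef_pos: [0.4495, 0.1007, 0.031]
tool_rot: [0.707, 0.707, -0.002, -0.002]
ft_force: [-0.7, -0.0, 0.5]
grip_width: 0.0851
grasp_force: 0.0
```

Request:
apply_moves(steps=[[[0, 0, 0], [0, 0, 0], 0], [[0, 0, 0], [0, 0, 0], 0], [[0, 0, 0], [0, 0, 0], 0], [[0, 0, 0], [0, 0, 0], 0], [[0, 0, 0], [0, 0, 0], 0], [[0, 0, 0], [0, 0, 0], 0], [[0, 0, 0], [0, 0, 0], 0], [[0, 0, 0], [0, 0, 0], 0]])

```text
clock: 19.92
eef_pos: [0.4533, 0.1013, 0.0356]
tool_rot: [0.707, 0.707, 0.002, 0.001]
ft_force: [0.9, -0.3, 6.7]
grip_width: 0.0408
grasp_force: 62.5
```

Request:
apply_moves(steps=[[[0, 0, -0.02], [0, 0, 0], 0], [[0, 0, -0.06], [0, 0, 0], 0], [[0, 0, -0.1], [0, 0, 0], 0], [[0, 0, -0.12], [0, 0, 0], 0], [[0, 0, -0.12], [0, 0, 0], 0], [[0, 0, -0.06], [0, 0, 0], 0], [[0, 0, -0.02], [0, 0, 0], 0], [[0, 0, 0], [0, 0, 0], 0]])

```text
clock: 20.58
eef_pos: [0.4523, 0.101, 0.1351]
tool_rot: [0.707, 0.707, 0.001, 0.001]
ft_force: [-0.2, 0.5, -0.5]
grip_width: 0.041
grasp_force: 61.6
```

Run:
```python
from w import *
st([.6338,.1564,.12])
held()
```

```text
t 20.58 tcp [0.4523 0.101  0.1351] yawY -0.0 j6 1.79 w 0.041 F [-0.2  0.5 -0.5] gf 61.6
 turn units [ 0.0008 -0.0002 -0.0002] shift units [0.277 0.907 0.078]
t 20.58 tcp [0.4523 0.101  0.1351] yawY -0.0 j6 1.79 w 0.041 F [-0.2  0.5 -0.5] gf 61.6
 turn units [ 0.0008 -0.0002 -0.0002] shift units 
key c 451.4 110.5 size 6.1 55.6 ang 89.5 top z 0.1551 slope deg [ -0.1 -22.1] underside 0.1091 n 443
```

Run:
```python
from w import *
held('w7.png')
```

```text
t 20.63 tcp [0.4515 0.1008 0.1339] yawY -0.0 j6 1.79 w 0.0408 F [-0.2 -0.3 -1.8] gf 61.6
 turn units [ 0.0001 -0.     -0.0002] shift units 
key c 450.5 110.4 size 6.2 55.5 ang 89.5 top z 0.154 slope deg [ -0.3 -25.7] underside 0.108 n 452
```

View pics/w7.png

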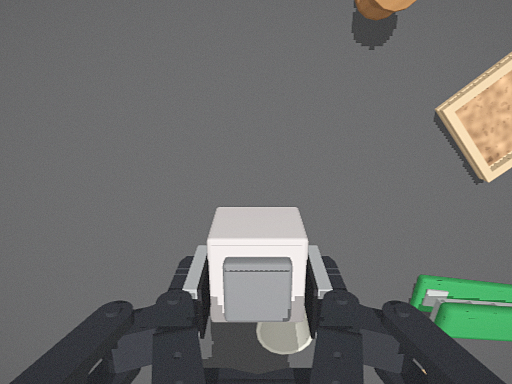

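The square punch is held upright, with its key at (258,290). The tray is at the right edge.

Request:
apply_moves(steps=[[[0.01, 0.06, 0], [0, 0, 0], 0], [[0.03, 0.11, 0], [0, 0, 0], 0], [[0.05, 0.14, 0], [0, 0, 0], 0], [[0.05, 0.15, 0], [0, 0, 0], 0], [[0.05, 0.15, 0], [0, 0, 0], 0], [[0.05, 0.15, 0], [0, 0, 0], 0], [[0.032, 0.11, 0], [0, 0, 0], 0], [[0, 0.04, 0], [0, 0, 0], 0]])

```text
clock: 21.35
eef_pos: [0.6357, 0.1563, 0.131]
tool_rot: [0.707, 0.707, -0.0, -0.0]
ft_force: [0.3, 0.2, -0.6]
grip_width: 0.0406
grasp_force: 61.6
```

Request:
apply_moves(steps=[[[0, 0, 0], [0, 0, -0.037], 0], [[0, 0, 0], [0, 0, -0.037], 0], [[0, 0, 0], [0, 0, -0.037], 0], [[0, 0, 0], [0, 0, -0.037], 0], [[0, 0, 0], [0, 0, -0.037], 0], [[0, 0, 0], [0, 0, -0.037], 0], [[0, 0, 0.1], [0, 0, 0], 0], [[0, 0, 0.1], [0, 0, 0], 0]])

```text
clock: 22.02
eef_pos: [0.6339, 0.1552, 0.0929]
tool_rot: [0.423, 0.906, 0.0, 0.0]
ft_force: [0.4, 0.8, -1.4]
grip_width: 0.0408
grasp_force: 61.6
```

```bash
sed -i "s/&(im.min(-1)>70)/\&(im.min(-1)>70)\&(abs((P-p)@R.from_quat(o['tool_rot']).as_matrix()[:,1])<o['grip_width']\/2-.003)/" w.py
python3 - <<'E'
from w import *
st([.6338,.1564,.0396],39.9)
held()
meas('t',(.6338,.1564),.07)
E
```

```text
t 22.02 tcp [0.6339 0.1552 0.0929] yawY 39.9 j6 1.11 w 0.0408 F [ 0.4  0.8 -1.4] gf 61.6
 turn units [0.0001 0.0001 0.0002] shift units [0.005 0.003 0.266]
t 22.02 tcp [0.6339 0.1552 0.0929] yawY 39.9 j6 1.11 w 0.0408 F [ 0.4  0.8 -1.4] gf 61.6
 turn units [2.000e-04 0.000e+00 2.219e-01] shift units 
key c 633.6 155.5 size 27.9 29.2 ang 39.5 top z 0.1025 slope deg [ 0.5 -0.6] underside 0.0565 n 4076
t rect 629.3 162.1 size 70.3 56.4 ang 39.6 n 2390 z med/max 0.0114 0.0136
```

Request:
apply_moves(steps=[[[0.003, 0.002, 0.04], [0, 0, 0], 0], [[0, 0, 0.07], [0, 0, 0], 0], [[0, 0, 0.06], [0, 0, 0], 0], [[0, 0, 0.04], [0, 0, 0], 0], [[0, 0, 0.02], [0, 0, 0], 0], [[0, 0, 0.015], [0, 0, 0], 0], [[0, 0, 0.01], [0, 0, 0], 0], [[0, 0, 0], [0, 0, 0], 0]])

```text
clock: 22.78
eef_pos: [0.6337, 0.1559, 0.0429]
tool_rot: [0.423, 0.906, 0.0, 0.0]
ft_force: [0.3, -0.2, -1.4]
grip_width: 0.0409
grasp_force: 61.6
```

Run:
```python
from w import *
held()
```

```text
t 22.78 tcp [0.6337 0.1559 0.0429] yawY 39.9 j6 1.12 w 0.0409 F [ 0.3 -0.2 -1.4] gf 61.6
 turn units [1.000e-04 0.000e+00 2.218e-01] shift units 
key c 633.5 156.2 size 28.0 29.2 ang 39.6 top z 0.0526 slope deg [ 0.2 -0.6] underside 0.0066 n 4059
```

Request:
apply_moves(steps=[[[0, 0, 0.006], [0, 0, 0], 0], [[0, 0, 0.005], [0, 0, 0], 0], [[0, 0, 0.003], [0, 0, 0], 0], [[0, 0, 0.003], [0, 0, 0], 0], [[0, 0, 0.001], [0, 0, 0], 0], [[0, 0, 0], [0, 0, 0], 0], [[0, 0, 0], [0, 0, 0], 0], [[0, 0, 0], [0, 0, 0], 0]])

```text
clock: 23.5
eef_pos: [0.6342, 0.156, 0.0416]
tool_rot: [0.423, 0.906, 0.001, 0.001]
ft_force: [-2.9, -1.6, 7.2]
grip_width: 0.0407
grasp_force: 62.7
```

Request:
apply_moves(steps=[[[0, 0, 0.001], [0, 0, 0], 0], [[0, 0, 0], [0, 0, 0], 0], [[0, 0, 0], [0, 0, 0], 1], [[0, 0, 0], [0, 0, 0], 1], [[0, 0, 0], [0, 0, 0], 1], [[0, 0, 0], [0, 0, 0], 1], [[0, 0, 0], [0, 0, 0], 1], [[0, 0, 0], [0, 0, 0], 1]])

```text
clock: 24.17
eef_pos: [0.6335, 0.1559, 0.0388]
tool_rot: [0.423, 0.906, -0.0, -0.0]
ft_force: [-0.3, -0.6, 0.2]
grip_width: 0.0857
grasp_force: 0.0
```

Request:
apply_moves(steps=[[[0, 0, 0], [0, 0, 0], 1], [[0, 0, -0.05], [0, 0, 0], 1], [[0, 0, -0.1], [0, 0, 0], 1], [[0, 0, -0.15], [0, 0, 0], 1], [[0, 0, -0.17], [0, 0, 0], 1], [[0, 0, -0.17], [0, 0, 0], 1], [[0, 0, -0.1], [0, 0, 0], 1], [[0, 0, 0], [0, 0, 0], 1]])

```text
clock: 24.83
eef_pos: [0.6368, 0.1567, 0.1949]
tool_rot: [0.423, 0.906, 0.004, 0.005]
ft_force: [0.5, 0.3, 0.2]
grip_width: 0.0854
grasp_force: 0.0
```

Run:
```python
from w import *
st([.469,-.128,.2],7.6)
meas('p',(.634,.156),.04)
meas('t',(.634,.156),.07)
```

```text
t 24.83 tcp [0.6368 0.1567 0.1949] yawY 39.9 j6 1.12 w 0.0854 F [0.5 0.3 0.2] gf 0.0
 turn units [0.0039 0.0007 0.1796] shift units [-0.553 -1.557 -0.04 ]
p rect 634.0 156.5 size 42.0 42.0 ang 39.8 n 1400 z med/max 0.0433 0.0499
t rect 633.8 156.5 size 70.1 70.6 ang 39.5 n 1614 z med/max 0.0115 0.0142
```

Request:
apply_moves(steps=[[[-0.02, -0.06, 0], [0, 0, 0], 1], [[-0.04, -0.12, 0], [0, 0, 0], 1], [[-0.06, -0.17, 0], [0, 0, 0], 1], [[-0.06, -0.17, 0], [0, 0, 0], 1], [[-0.06, -0.17, 0], [0, 0, 0], 1], [[-0.06, -0.17, 0], [0, 0, 0], 1], [[-0.06, -0.17, 0], [0, 0, 0], 1], [[-0.06, -0.17, 0], [0, 0, 0], 1]])

```text
clock: 25.6
eef_pos: [0.501, -0.0636, 0.1853]
tool_rot: [0.423, 0.906, -0.001, -0.002]
ft_force: [1.2, -0.7, -0.5]
grip_width: 0.0857
grasp_force: 0.0
```

Request:
apply_moves(steps=[[[-0.06, -0.17, 0], [0, 0, 0], 1], [[-0.05, -0.13, 0], [0, 0, 0], 1], [[-0.023, -0.057, 0], [0, 0, 0], 1], [[0, 0, 0], [0, 0, 0.036], 1], [[0, 0, 0], [0, 0, 0.036], 1], [[0, 0, 0], [0, 0, 0.036], 1], [[0, 0, 0], [0, 0, 0.036], 1], [[0, 0, 0], [0, 0, 0.036], 1]])

```text
clock: 26.27
eef_pos: [0.4652, -0.1282, 0.1858]
tool_rot: [0.661, 0.75, -0.0, -0.001]
ft_force: [-0.0, -0.4, 0.1]
grip_width: 0.0855
grasp_force: 0.0
```

Run:
```python
from w import *
st([.469,-.128,.034],7.6)
meas('p',(.469,-.128),.055)
```

```text
t 26.27 tcp [ 0.4652 -0.1282  0.1858] yawY 7.2 j6 1.18 w 0.0855 F [-0.  -0.4  0.1] gf 0.0
 turn units [-0.0007 -0.0005 -0.0021] shift units [-0.003  0.021  0.759]
p rect 469.9 -129.1 size 25.5 63.5 ang 8.3 n 2199 z med/max 0.0382 0.0479
```

Request:
apply_moves(steps=[[[-0.008, 0.023, 0], [0, 0, -0.006], 1], [[0, 0, 0.1], [0, 0, 0], 1], [[0, 0, 0.15], [0, 0, 0], 1], [[0, 0, 0.15], [0, 0, 0], 1], [[0, 0, 0.15], [0, 0, 0], 1], [[0, 0, 0.12], [0, 0, 0], 1], [[0, 0, 0.065], [0, 0, 0], 1], [[0, 0, 0.01], [0, 0, 0], 1]])

```text
clock: 26.98
eef_pos: [0.468, -0.1287, 0.0346]
tool_rot: [0.651, 0.759, -0.001, -0.003]
ft_force: [0.1, 0.2, 0.1]
grip_width: 0.0854
grasp_force: 0.0
```

Request:
apply_moves(steps=[[[0, 0, 0], [0, 0, 0], 0], [[0, 0, 0], [0, 0, 0], 0], [[0, 0, 0], [0, 0, 0], 0], [[0, 0, 0], [0, 0, 0], 0], [[0, 0, 0], [0, 0, 0], 0], [[0, 0, 0], [0, 0, 0], 0], [[0, 0, 0], [0, 0, 0], 0], [[0, 0, 0], [0, 0, 0], 0]])

```text
clock: 27.65
eef_pos: [0.4717, -0.1301, 0.0394]
tool_rot: [0.652, 0.758, 0.001, 0.001]
ft_force: [0.3, 0.8, 6.0]
grip_width: 0.0248
grasp_force: 59.9
```

Request:
apply_moves(steps=[[[0, 0, -0.02], [0, 0, 0], 0], [[0, 0, -0.06], [0, 0, 0], 0], [[0, 0, -0.1], [0, 0, 0], 0], [[0, 0, -0.12], [0, 0, 0], 0], [[0, 0, -0.12], [0, 0, 0], 0], [[0, 0, -0.06], [0, 0, 0], 0], [[0, 0, -0.02], [0, 0, 0], 0], [[0, 0, 0], [0, 0, 0], 0]])

```text
clock: 28.32
eef_pos: [0.4711, -0.1299, 0.1391]
tool_rot: [0.652, 0.758, 0.0, 0.001]
ft_force: [-0.2, 0.2, -1.9]
grip_width: 0.0243
grasp_force: 59.0
```

Run:
```python
from w import *
held()
st([.3493,-.3105,.12],76.1)
```

```text
t 28.32 tcp [ 0.4711 -0.1299  0.1391] yawY 8.6 j6 1.15 w 0.0243 F [-0.2  0.2 -1.9] gf 59.0
 turn units [0.0006 0.0002 0.0479] shift units 
key c 470.8 -128.8 size 15.0 46.1 ang 8.7 top z 0.145 slope deg [-0.1 -0.3] underside 0.099 n 3369
t 28.37 tcp [ 0.4703 -0.1297  0.1379] yawY 8.6 j6 1.15 w 0.0246 F [ 0.2 -0.1 -1.9] gf 59.0
 turn units [-0.     -0.     -0.3749] shift units [-0.803 -0.733  0.09 ]
```

Request:
apply_moves(steps=[[[-0.04, -0.04, 0], [0, 0, 0], 0], [[-0.09, -0.08, 0], [0, 0, 0], 0], [[-0.13, -0.12, 0], [0, 0, 0], 0], [[-0.14, -0.13, 0], [0, 0, 0], 0], [[-0.14, -0.13, 0], [0, 0, 0], 0], [[-0.14, -0.12, 0], [0, 0, 0], 0], [[-0.09, -0.08, 0], [0, 0, 0], 0], [[-0.033, -0.033, 0], [0, 0, 0], 0]])

```text
clock: 29.03
eef_pos: [0.3463, -0.3127, 0.1367]
tool_rot: [0.654, 0.757, -0.001, -0.001]
ft_force: [0.8, -0.1, -1.4]
grip_width: 0.0246
grasp_force: 59.1
```

Request:
apply_moves(steps=[[[0, 0, 0], [0, 0, -0.0375], 0], [[0, 0, 0], [0, 0, -0.0375], 0], [[0, 0, 0], [0, 0, -0.0375], 0], [[0, 0, 0], [0, 0, -0.0375], 0], [[0, 0, 0], [0, 0, -0.0375], 0], [[0, 0, 0], [0, 0, -0.0375], 0], [[0, 0, 0], [0, 0, -0.0375], 0], [[0, 0, 0], [0, 0, -0.0375], 0]])

```text
clock: 29.7
eef_pos: [0.3487, -0.3096, 0.1368]
tool_rot: [0.234, 0.972, 0.001, -0.001]
ft_force: [0.2, -0.3, -1.4]
grip_width: 0.0245
grasp_force: 59.1
```

Request:
apply_moves(steps=[[[0, 0, 0], [0, 0, -0.0375], 0], [[0, 0, 0], [0, 0, -0.0375], 0], [[0, 0, 0], [0, 0, 0], 0], [[0, 0, 0.06], [0, 0, 0], 0], [[0, 0, 0.1], [0, 0, 0], 0], [[0, 0, 0.08], [0, 0, 0], 0], [[0, 0, 0], [0, 0, 0], 0], [[0, 0, 0], [0, 0, 0], 0]])

```text
clock: 30.37
eef_pos: [0.3485, -0.3094, 0.0889]
tool_rot: [0.122, 0.993, 0.001, -0.002]
ft_force: [-0.4, 0.0, -1.0]
grip_width: 0.0247
grasp_force: 59.1
```

Run:
```python
from w import *
st([.3493,-.3105,.043],76.1)
held()
meas('t',(.349,-.310),.08)
```

```text
t 30.37 tcp [ 0.3485 -0.3094  0.0889] yawY 76.0 j6 -0.48 w 0.0247 F [-0.4  0.  -1. ] gf 59.1
 turn units [ 0.0006 -0.0011 -0.0005] shift units [-0.006 -0.005  0.23 ]
t 30.37 tcp [ 0.3485 -0.3094  0.0889] yawY 76.0 j6 -0.48 w 0.0247 F [-0.4  0.  -1. ] gf 59.1
 turn units [-2.000e-04 -1.400e-03  4.223e-01] shift units 
key c 347.2 -309.0 size 15.0 46.2 ang 76.2 top z 0.0948 slope deg [-0.  -0.1] underside 0.0488 n 3384
t rect 338.2 -307.6 size 54.1 70.0 ang 76.1 n 2769 z med/max 0.0114 0.0133
```

Request:
apply_moves(steps=[[[-0.012, -0.005, 0.03], [0, 0, 0], 0], [[0, 0, 0.06], [0, 0, 0], 0], [[0, 0, 0.05], [0, 0, 0], 0], [[0, 0, 0.03], [0, 0, 0], 0], [[0, 0, 0.02], [0, 0, 0], 0], [[0, 0, 0.01], [0, 0, 0], 0], [[0, 0, 0.005], [0, 0, 0], 0], [[0, 0, 0], [0, 0, 0], 0]])

```text
clock: 31.13
eef_pos: [0.3519, -0.3122, 0.0493]
tool_rot: [0.121, 0.993, -0.0, 0.0]
ft_force: [-0.9, 0.7, -0.8]
grip_width: 0.0241
grasp_force: 59.1
```

Run:
```python
from w import *
held()
```

```text
t 31.13 tcp [ 0.3519 -0.3122  0.0493] yawY 76.1 j6 -0.48 w 0.0241 F [-0.9  0.7 -0.8] gf 59.1
 turn units [0.000e+00 2.000e-04 4.228e-01] shift units 
key c 350.8 -311.8 size 14.9 46.6 ang 76.2 top z 0.0552 slope deg [ 0.1 -0.2] underside 0.0092 n 3368
```

Request:
apply_moves(steps=[[[0.005, 0.003, 0.008], [0, 0, 0], 0], [[0, 0, 0.007], [0, 0, 0], 0], [[0, 0, 0.005], [0, 0, 0], 0], [[0, 0, 0.003], [0, 0, 0], 0], [[0, 0, 0.002], [0, 0, 0], 0], [[0, 0, 0], [0, 0, 0], 0], [[0, 0, 0], [0, 0, 0], 0], [[0, 0, 0], [0, 0, 0], 0]])

```text
clock: 31.85
eef_pos: [0.3509, -0.3112, 0.0454]
tool_rot: [0.121, 0.993, -0.0, 0.0]
ft_force: [-3.5, 1.9, 9.6]
grip_width: 0.0246
grasp_force: 60.6
```

Run:
```python
from w import *
held()
```

```text
t 31.85 tcp [ 0.3509 -0.3112  0.0454] yawY 76.1 j6 -0.48 w 0.0246 F [-3.5  1.9  9.6] gf 60.6
 turn units [1.000e-04 2.000e-04 4.228e-01] shift units 
key c 349.4 -310.8 size 15.0 46.2 ang 76.2 top z 0.0513 slope deg [ 0.2 -0. ] underside 0.0053 n 3355
```

Request:
apply_moves(steps=[[[0, 0, 0], [0, 0, 0], 1], [[0, 0, 0], [0, 0, 0], 1], [[0, 0, 0], [0, 0, 0], 1], [[0, 0, 0], [0, 0, 0], 1], [[0, 0, 0], [0, 0, 0], 1], [[0, 0, 0], [0, 0, 0], 1], [[0, 0, 0], [0, 0, 0], 1], [[0, 0, -0.05], [0, 0, 0], 1]])

```text
clock: 32.57
eef_pos: [0.3498, -0.3102, 0.0526]
tool_rot: [0.121, 0.993, 0.001, -0.002]
ft_force: [-0.2, -0.3, 0.1]
grip_width: 0.0854
grasp_force: 0.0
```

Request:
apply_moves(steps=[[[0, 0, -0.1], [0, 0, 0], 1], [[0, 0, -0.15], [0, 0, 0], 1], [[0, 0, -0.15], [0, 0, 0], 1], [[0, 0, -0.15], [0, 0, 0], 1], [[0, 0, -0.15], [0, 0, 0], 1], [[0, 0, -0.08], [0, 0, 0], 1], [[0, 0, 0], [0, 0, 0], 1], [[0, 0, 0], [0, 0, 0], 1]])

```text
clock: 33.23
eef_pos: [0.3514, -0.3116, 0.2109]
tool_rot: [0.121, 0.993, -0.001, 0.001]
ft_force: [-0.4, -0.1, -0.5]
grip_width: 0.0854
grasp_force: 0.0
```

Run:
```python
from w import *
st()
meas('p',(.3493,-.3105),.045)
meas('t',(.349,-.310),.07)
im,d=camera('scene'); save('end.png',im,1.5)
```

```text
t 33.23 tcp [ 0.3514 -0.3116  0.2109] yawY 76.1 j6 -0.48 w 0.0854 F [-0.4 -0.1 -0.5] gf 0.0
 turn units [2.000e-04 8.000e-04 4.228e-01] shift units 
p rect 349.4 -310.7 size 26.0 63.2 ang 76.3 n 1200 z med/max 0.0433 0.05
t rect 348.9 -310.2 size 54.1 92.1 ang 76.1 n 1512 z med/max 0.0115 0.0139
```

View pics/end.png

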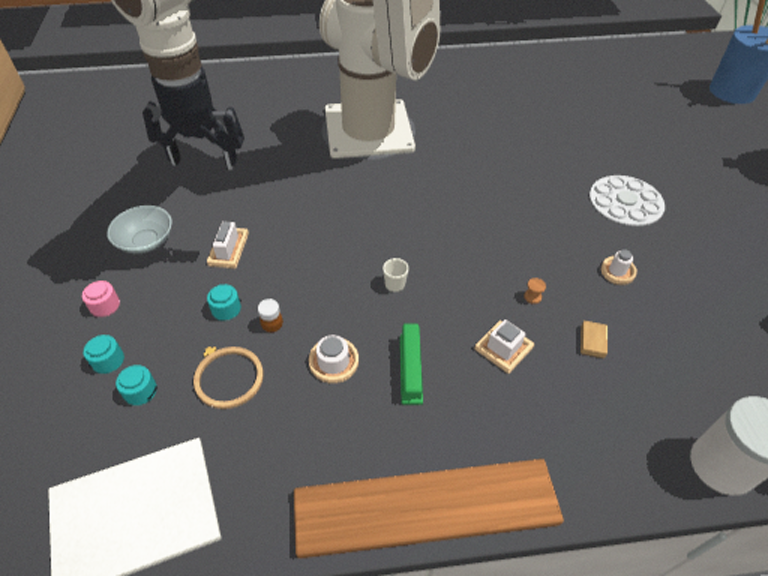

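The scene view shows all four punches upright in their trays: long (227,242), big round (333,355), square (506,340) and small round (622,264). The stapler (411,363) and hoop (228,377) have not moved, and the arm is clear.

```bash
python3 -c "
from h import *
print(bot.job_done())"
```

```text
the job is handed in; nothing more can be done
None
```

All four punches stand upright, flat and released in their own trays; the stapler and hoop were left untouched, and the job was handed in at about 33 s.

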